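# Key the drive gear onto its spindle

### The job

Pick up the brass gear by its boss and lower it, teeth end down, over the nose of the upright spindle on the grey gear head. Where it stops on the spindle's cross-shaped dog, do not force it (stay under 35 N): keep only a light push on it and turn it until its slots find the dog and it goes fully home on the shoulder, then let go. Leave the round wooden tin, the graver and the wooden mallet where they are.

Things in the scene. Friction and masses are not known exactly. Their poses are not given: they have to be found in the camera images.
- gear: loose brass gear, about 0.25 kg, lying boss up at any yaw; origin at the centre of its flat underside, z up. Toothed flange 72 mm across, 14 mm thick. In the underside is a cross of two slots, 9.6 mm wide, 11 mm deep, along the gear's own x and y axes, reaching 23 mm from its axis: it fits the spindle's cross dog every quarter turn. From below it is bored 12 mm wide, 35 mm deep, closed at the top
- gear_boss (a point): on the gear's axis in the middle of its boss, 34 mm above the underside; axes as the gear's. The boss is smooth and round, 30 mm across, top 50 mm above the underside, with a small fillet ring round its foot up to 17 mm. Grip it from above across its diameter, fingertips about 24 mm above the underside so that they clear the flange
- gear_head: fixed grey housing, 104 x 90 mm foot 10 mm high, body 78 x 78 mm, bearing cover up to 44.5 mm; origin at the centre of its underside on the bench. Carries the upright steel spindle in its middle
- seat (a point): on the spindle's axis at the level of its shoulder (steel disc 47 mm across), 48 mm above the bench: the gear's underside lies here when home. On the shoulder stands a cross-shaped dog, 10 mm high, two bars 36 mm long and 8.2 mm wide. A gear that is not lined up rests 10 mm above the shoulder; it enters only within about 2 or 3 degrees of line, so somewhere in any quarter turn
- nose (a point): tip of the spindle's round nose, on its axis, 33 mm above the shoulder. The nose is 10.4 mm in diameter up to 26 mm above the shoulder, then tapers to 4 mm. The spindle, and so the dog, was left at any angle about z: it is NOT measured, and unrelated to the axes of this point. A brake holds the spindle to about 0.3 N m; a light push (3 to 12 N) while turning the gear does not drag it along
- wax_tin: round turned wooden box, 63 mm across, 23 mm high, origin under its centre: leave alone
- graver: graver with a wooden handle, 94 x 25 x 25 mm, lying: leave alone
- copper_mallet: small wooden turned mallet, 82 x 24 x 24 mm, lying: leave alone

How it is judged:
At the end, for the whole second after the job is handed in: the gear sits on the spindle, boss up, upright within 3 degrees, on the axis within 3 mm, its underside within 2 mm of the shoulder, released and at rest (horizontal distance between gear_boss and seat below 0.003 m and z of gear_boss in the frame of seat between 0.03 and 0.036 m and angle between gear's own z axis and vertical below 0.06 rad and linear speed of gear below 0.02 m/s); the robot touches nothing.
It fails at once if gear and gear head pressed together with more than 35 N while the gear is not yet home (underside over 3.5 mm above the shoulder) (contact force between gear and gear_head above 35 N and z of gear_boss in the frame of seat above 0.0375 m).
It fails at once if the wooden tin moved more than 20 mm (distance of wax_tin from where it was at the start of the episode above 0.02 m).
It fails at once if the graver moved more than 20 mm (distance of graver from where it was at the start of the episode above 0.02 m).
It fails at once if the mallet moved more than 20 mm (distance of copper_mallet from where it was at the start of the episode above 0.02 m).
It also fails if it takes over 72 s, if anything falls off the work surface, if the arm or the gripper's body presses on something with over 40 N, if the wrist force passes 120 N, or if a joint passes its speed limit or range.

### The arm

A 6-joint arm with a two-finger parallel gripper is mounted at the origin on a cart in front of the work surface, level with it; the furniture and walls round the work are solid. World frame = base frame: x ahead of the robot, y to its left, z up, the work surface at z = 0. Lengths are in m, angles in rad, forces in N, time in s.
With the tool pointing down it reaches from about 0.25 to 0.775 m from the base axis. Payload 4 kg.
Tool frame: the origin (TCP) lies at the very end of the fingers, on their centre line; the grasp point (between the pads) lies 19 mm behind it; z points along the fingers, y is the direction in which the jaws open and shut (so a half turn about z gives the same grasp; the last joint's range is limited). The gripper opens to 85 mm and grips with 20 to 120 N. Pads are 22 mm wide; open, the fingers measure 114 mm over their backs; the gripper's body (76 mm by 85 mm) begins 54 mm behind the grasp point. The pads swing forward as they close: fully open they stand 13 mm farther back than shut.
Start: joints at [-1.295, 0.087, 1.371, -0, 1.684, -0.103], TCP at [0.203, -0.511, 0.231] pointing down, gripper open.
Joint ranges: [-3.1, 3.1], [-0.76, 2.03], [0.27, 2.55], [-1.08, 4.22], [0.17, 2.65], [-2.57, 2.57]. Speed limits (rad/s): [2.79, 2.79, 3.14, 3.14, 3.14, 3.14].

### API

Orientations are given as a rotation vector (axis times angle).
In Python, from bench import sensors, read_camera, calibration, workorder gives the robot as it stands.
- The arm moves only by the tool carry_out, never from a script. Its arguments are lists of equal length, an entry for each row: "slide": the shift along the world's x, y, z in mm, a list of three; "spin": the turn about the world's z in degrees. In form: {"slide": [[dx, dy, dz], ...], "spin": [spin, ...]}. A call has 1 to 20 rows; each row is the pose to reach, as a shift and turn from the pose commanded when the call began; what a row does not reach only later rows make up. A row lasts 1/8 s, in which the tool goes at most 62.5 mm and 10.7 degrees, less where a joint would pass 70% of its speed; a pose out of reach is approached as far as the arm can. A call with a gripper value outside its range is refused whole. "hand" is the finger opening in mm, from 0 to 85.4, set as the call begins (left out, the last holds). The fingers move at their own pace and stop on an object; "force" is the grip in N (left out, the last holds). Time passes only in rows, so rows that repeat a pose let the fingers close. It gives the time, the measured TCP pose, the force and the opening at its end, in the units of the state.
- sensors.state(): the state, without advancing time (a new reading comes with each control period).
- read_camera(name): name is "side" or "top"; returns (picture, depth): 400x640x3 uint8, red, green, blue; 400x640 float32, m along the optical axis (not along the pixel's ray), 0 where there is no reading.
- calibration(name): a dict with "fx", "fy", "cx", "cy" (pixels), "k1" (the pictures are not rectified: a ray, as slopes to the right and down, at radius r is drawn at 1 + k1 r^2 times it, then the intrinsics apply), "rvec" (rotation vector, rad) and "tvec" (3), from world to camera coordinates, as OpenCV has them. Camera axes: x right, y down, z forward; pixel columns grow to the right and rows downward; lengths in m; the calibration is good to about 2 mm. A picture is of the moment at which its call begins. calibration takes no time and is no camera call.
- workorder.job_done(): hands the job in, once; it reports no verdict.
The state is a dict: "time": time; "joints": joint angles; "qvel": joint speeds; "tau": joint torques, N m; "position": TCP position; "orientation": TCP orientation; "force": force on the tool from outside, world axes, zero at the start; "ft_torque": the same for the moment, N m; "finger_gap": finger opening in m.
Only numpy, scipy, OpenCV 4.12 (cv2) and the standard library are available. Lean on these libraries where they do the work, as an engineer would, in place of code of your own. Each camera call takes 0.05 s, during which the arm holds its last target. There are 200 camera calls.

## Working session

There is one attempt and no reset: what is moved stays moved. The work goes in short steps, Python scripts to look and compute and a tool call to move; the robot and the scene stay as the last step left them, time stands still between calls to the robot, and variables do not carry over. Pictures are saved under pics/ and viewed, about 8 in all and at most 12, crops included, and the job is handed in when it is done.

Besides the shell and the picture viewer there is one more tool, called after ">>>" as a command line: name --pt "numbers of a row" for each row, then --argument value for the rest. carry_out: Moves the arm, as the interface text tells. Its arguments: {"type":"object","properties":{"slide":{"type":"array"},"spin":{"type":"array"},"hand":{"type":"number"},"force":{"type":"number"}},"required":["slide","spin"]}

```bash
mkdir -p pics
cat > h.py <<'E'
import numpy as np, cv2
from bench import sensors, read_camera, calibration, workorder
def cloud(name):
    im,d=read_camera(name); c=calibration(name)
    K=np.array([[c['fx'],0,c['cx']],[0,c['fy'],c['cy']],[0,0,1.]])
    h,w=d.shape; u,v=np.meshgrid(np.arange(w),np.arange(h))
    p=cv2.undistortPoints(np.stack([u,v],-1).reshape(-1,1,2).astype(float),K,np.array([c['k1'],0,0,0.])).reshape(h,w,2)
    P=np.dstack([p[...,0]*d,p[...,1]*d,d])
    R=cv2.Rodrigues(np.array(c['rvec'],float))[0]
    W=(P-np.array(c['tvec']).ravel())@R
    W[d==0]=np.nan
    return im,d,W
E
python3 - <<'E'
from h import *
for n in('top','side'):
    im,d,W=cloud(n); np.savez(n,im=im,W=W)
    cv2.imwrite(f'pics/{n}0.png',im[...,::-1])
    print(n,{k:np.round(v,3).tolist() for k,v in calibration(n).items()})
s=sensors.state(); print(s)
E
```

```text
top {'fx': 457.076, 'fy': 457.076, 'cx': 316.358, 'cy': 199.063, 'k1': -0.118, 'rvec': [2.134, -2.161, 0.122], 'tvec': [0.003, 0.585, 0.958]}
side {'fx': 471.843, 'fy': 471.843, 'cx': 328.713, 'cy': 206.106, 'k1': 0.015, 'rvec': [0.568, -2.402, 1.566], 'tvec': [0.533, 0.202, 0.805]}
{'time': 0.1, 'joints': array([-1.29507317e+00,  8.79346246e-02,  1.37212532e+00,  7.70859611e-06,
        1.68361289e+00, -1.03082659e-01]), 'qvel': array([-0.00072069, -0.00169636, -0.00523797, -0.00044102, -0.00040508,
        0.00100445]), 'tau': array([ 2.63064045e-03, -3.53015971e+01, -3.14218676e+01, -2.41917957e-05,
        7.92462757e-03,  3.23040091e-06]), 'position': array([ 0.2032788 , -0.51056688,  0.23021566]), 'orientation': array([-3.08337472e+00, -5.91086567e-01,  2.69538523e-04]), 'force': array([-0.08706918,  0.40589598, -0.23100891]), 'ft_torque': array([-0.00080489, -0.01151016, -0.00510596]), 'finger_gap': 0.08568276171758032}
```

View pics/top0.png

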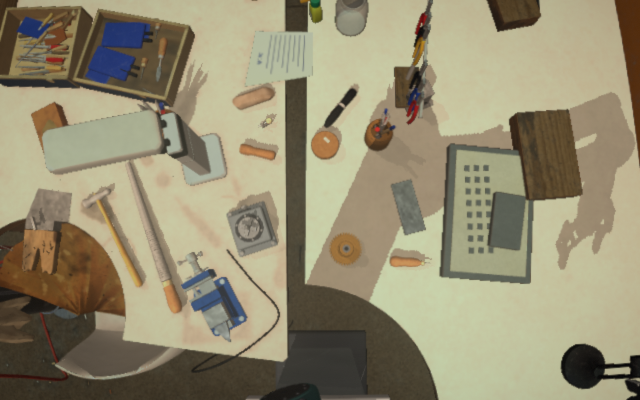

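View pics/side0.png

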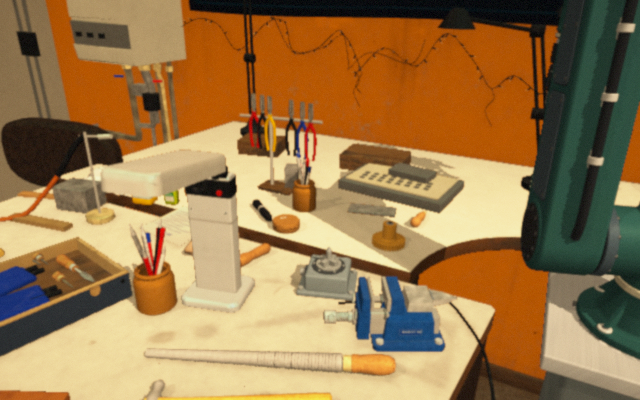

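The top view shows the gear at about (345,249), the gear head at (251,228), the tin at (325,144), the graver at (408,260) and the mallet at (258,152). A tall post lamp or microscope stands at (165,140) and the vise at (215,295). Next I measure the gear and the gear head.

Run:
```python
import numpy as np,cv2
D={n:np.load(n+'.npz') for n in('top','side')}
W=D['top']['W']
for px in [(345,249),(251,228),(408,260),(325,144),(258,152),(215,295),(200,160),(130,140)]:
    print(px,np.round(W[px[1],px[0]],4))
def ext(name,c,r,z0,z1):
    P=D[name]['W'].reshape(-1,3); m=(np.hypot(*(P[:,:2]-c).T)<r)&(P[:,2]>z0)&(P[:,2]<z1); P=P[m]
    if len(P)<4: print(name,'few',len(P));return
    e=cv2.minEnclosingCircle(P[:,:2].astype(np.float32))
    print(name,z0,z1,len(P),'mean',P.mean(0).round(4),'circ',np.round(e[0],4),round(e[1],4),'zmed',np.median(P[:,2]).round(4))
g=W[249,345,:2]; s=W[228,251,:2]
for n in D:
    ext(n,g,.05,.04,.06); ext(n,g,.05,.008,.02)
    ext(n,s,.07,.065,.1); ext(n,s,.035,.046,.062);ext(n,s,.07,.005,.014);ext(n,s,.06,.025,.04)
im=D['top']['im']
a=cv2.resize(im[190:270,210:290],None,fx=5,fy=5,interpolation=cv2.INTER_CUBIC)
b=cv2.resize(im[210:290,305:385],None,fx=5,fy=5,interpolation=cv2.INTER_CUBIC)
cv2.imwrite('pics/crop1.png',np.hstack([a,b])[...,::-1])
```

```text
(345, 249) [ 0.476  -0.0643  0.0509]
(251, 228) [0.5227 0.1351 0.0563]
(408, 260) [ 0.4504 -0.2033  0.0193]
(325, 144) [ 0.7121 -0.0253  0.0221]
(258, 152) [0.6971 0.1265 0.0181]
(215, 295) [0.3843 0.2036 0.0898]
(200, 160) [0.6631 0.237  0.0995]
(130, 140) [0.6611 0.312  0.2793]
top 0.04 0.06 149 mean [ 0.4786 -0.0666  0.0496] circ [ 0.4789 -0.0667] 0.0149 zmed 0.0497
top 0.008 0.02 597 mean [ 0.4772 -0.0667  0.013 ] circ [ 0.4783 -0.0669] 0.0365 zmed 0.0129
top 0.065 0.1 24 mean [0.5255 0.1416 0.0747] circ [0.526  0.1425] 0.0056 zmed 0.075
top 0.046 0.062 287 mean [0.5242 0.1425 0.051 ] circ [0.5249 0.143 ] 0.0283 zmed 0.0492
top 0.005 0.014 440 mean [0.5161 0.1299 0.0091] circ [0.5241 0.1417] 0.0656 zmed 0.009
top 0.025 0.04 331 mean [0.5284 0.1398 0.0369] circ [0.5253 0.1421] 0.0526 zmed 0.0384
side 0.04 0.06 119 mean [ 0.4762 -0.0587  0.0482] circ [ 0.4776 -0.0624] 0.0154 zmed 0.0496
side 0.008 0.02 363 mean [ 0.4751 -0.0538  0.0137] circ [ 0.4781 -0.0636] 0.0378 zmed 0.0138
side 0.065 0.1 48 mean [0.5243 0.1465 0.0733] circ [0.5228 0.1469] 0.0048 zmed 0.0732
side 0.046 0.062 325 mean [0.5219 0.1498 0.0518] circ [0.5227 0.1467] 0.0295 zmed 0.0497
side 0.005 0.014 504 mean [0.5071 0.1648 0.0098] circ [0.5207 0.1439] 0.0634 zmed 0.01
side 0.025 0.04 381 mean [0.5164 0.1724 0.0329] circ [0.525  0.1463] 0.0519 zmed 0.0327
```

View pics/crop1.png

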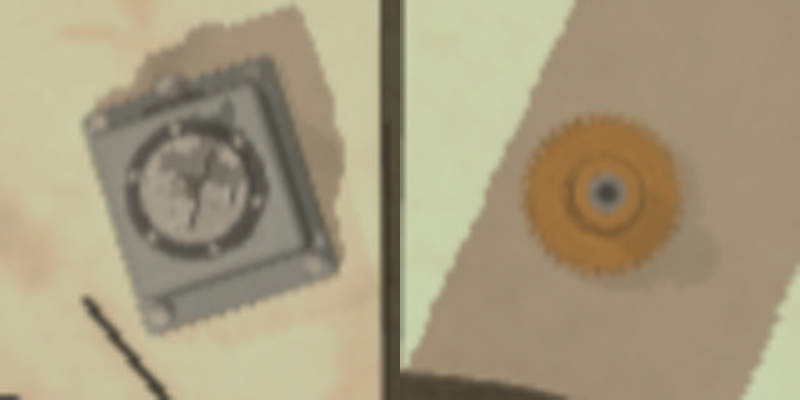

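The gear is at about (0.478, -0.066), with its top at 0.050 as expected. The spindle is at about (0.5245, 0.1435), with its shoulder at 0.049. Both match the sizes given, so I'll approach the gear.

>>> carry_out --pt "28 45 0" --pt "56 90 0" --pt "84 135 0" --pt "112 180 -10" --pt "140 225 -20" --pt "168 270 -40" --pt "196 315 -60" --pt "224 360 -80" --pt "252 405 -95" --pt "275 445 -100" --pt "275 445 -100" --pt "275 445 -100" --spin '[0,0,0,0,0,0,0,0,0,0,0,0]' --hand 60 --force 60

```text
time: 1.6
position: [0.478, -0.0662, 0.131]
orientation: [3.085, 0.592, -0.002]
force: [0.5, -0.7, 0.3]
finger_gap: 0.0602
```

Run:
```python
from h import *
im,d,W=cloud('side'); cv2.imwrite('pics/s1.png',cv2.resize(im[120:320,280:560],None,fx=2.8,fy=2.8)[...,::-1])
s=sensors.state(); print(s['time'],s['joints'].round(3),s['position'].round(4),s['finger_gap'],s['force'].round(2))
R=cv2.Rodrigues(s['orientation'])[0]; print(R.round(3))
```

```text
1.65 [-2.560e-01 -2.100e-02  1.682e+00 -1.000e-03  1.481e+00  9.370e-01] [ 0.478  -0.0667  0.1313] 0.059932916510649914 [-0.42 -0.22  0.28]
[[ 0.929  0.369 -0.   ]
 [ 0.369 -0.929 -0.001]
 [-0.001  0.    -1.   ]]
```

View pics/s1.png

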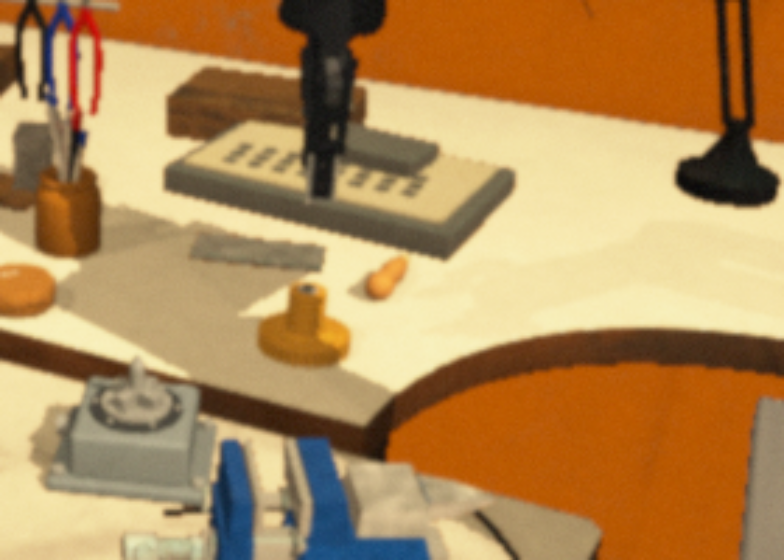

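The side view shows the fingers at about (322,190), above the gear boss at (308,285). I'll check the lateral offset with a point cloud.

Run:
```python
from h import *
s=sensors.state(); R=cv2.Rodrigues(s['orientation'])[0]; p=s['position']
for n in('side','top'):
    im,d,W=cloud(n); P=W.reshape(-1,3)
    m=(np.hypot(*(P[:,:2]-p[:2]).T)<.1)&(P[:,2]>.12)&(P[:,2]<.20); L=(P[m]-p)@R
    for a,b in((-.02,0),(-.035,-.02),(-.06,-.035)):
        q=L[(L[:,2]>a)&(L[:,2]<b)]
        if len(q): print(n,a,b,len(q),np.percentile(q,[2,50,98],axis=0).round(4).tolist())
    m=(np.hypot(*(P[:,:2]-[.478,-.066]).T)<.05)&(P[:,2]>.042)&(P[:,2]<.056)
    if m.sum()>5: print(n,'boss',cv2.minEnclosingCircle(P[m][:,:2].astype(np.float32)), 'local',((P[m].mean(0)-p)@R).round(4))
    c=calibration(n);K=np.array([[c['fx'],0,c['cx']],[0,c['fy'],c['cy']],[0,0,1.]])
    print(n,'tcp px',cv2.projectPoints(p.reshape(1,3),np.array(c['rvec']),np.array(c['tvec']),K,np.array([c['k1'],0,0,0.]))[0].ravel())
```

```text
side -0.02 0 83 [[-0.0089, -0.0454, -0.0199], [0.0044, -0.0377, -0.0138], [0.0124, 0.0315, -0.0064]]
side -0.035 -0.02 91 [[-0.0093, -0.0474, -0.0346], [0.003, -0.0406, -0.0285], [0.0122, 0.0303, -0.0204]]
side -0.06 -0.035 139 [[-0.0093, -0.0644, -0.0595], [0.002, -0.0456, -0.0445], [0.0145, 0.0319, -0.0352]]
side boss ((0.4768546223640442, -0.06309137493371964), 0.016215940937399864) local [ 0.0014 -0.0075  0.0825]
side tcp px [393.03507288 188.28742414]
top -0.06 -0.035 6 [[-0.0105, -0.053, -0.0587], [0.0084, -0.0416, -0.0567], [0.0139, -0.0374, -0.0519]]
top tcp px [348.13448291 247.10959689]
```

Along the pads the gear is within about 1 mm. The jaws will centre the other axis. I'll descend and grip.

>>> carry_out --pt "0 1 -30" --pt "0 1 -60" --pt "0 1 -85" --pt "0 1 -98" --pt "0 1 -105" --pt "0 1 -105" --pt "0 1 -105" --spin '[0,0,0,0,0,0,0]'

```text
time: 2.62
position: [0.4792, -0.0653, 0.0274]
orientation: [3.084, 0.591, 0.003]
force: [-0.3, -0.2, -0.2]
finger_gap: 0.0602
```

>>> carry_out --pt "0 0 0" --pt "0 0 0" --pt "0 0 0" --pt "0 0 0" --pt "0 0 0" --pt "0 0 0" --pt "0 0 0" --spin '[0,0,0,0,0,0,0]' --hand 15 --force 60

```text
time: 3.5
position: [0.479, -0.0653, 0.0273]
orientation: [3.084, 0.591, 0.002]
force: [-0.8, -0.7, 5.3]
finger_gap: 0.0283
```

>>> carry_out --pt "0 0 15" --pt "0 0 40" --pt "0 0 80" --pt "0 0 115" --pt "4 20 120" --pt "12 52 120" --pt "22 100 120" --pt "32 148 120" --pt "42 188 120" --pt "46 205 120" --pt "47 209 120" --pt "47 209 120" --pt "47 209 120" --pt "47 209 120" --spin '[0,0,0,0,0,0,0,0,0,0,0,0,0,0]'

```text
time: 5.25
position: [0.5254, 0.143, 0.1464]
orientation: [3.086, 0.589, -0.0]
force: [-0.1, -0.3, -2.2]
finger_gap: 0.0279
```

Run:
```python
from h import *
s=sensors.state(); R=cv2.Rodrigues(s['orientation'])[0]; p=s['position']
print(s['time'],p.round(4),s['joints'].round(3),s['force'].round(2),s['finger_gap'])
out=[]
for n in('side','top'):
    im,d,W=cloud(n); P=W.reshape(-1,3); np.savez(n+'2',im=im,W=W)
    near=np.hypot(*(P[:,:2]-p[:2]).T)
    for nm,a,b,r in(('flange',.112,.1325,.06),('fl top',.13,.14,.045),('nose',.064,.09,.02)):
        q=P[(near<r)&(P[:,2]>a)&(P[:,2]<b)]
        if len(q)>4:
            e=cv2.minEnclosingCircle(q[:,:2].astype(np.float32)); print(n,nm,len(q),np.round(e[0],4),round(e[1],4),'z',np.percentile(q[:,2],[2,50,98]).round(4))
    c=calibration(n);K=np.array([[c['fx'],0,c['cx']],[0,c['fy'],c['cy']],[0,0,1.]])
    u,v=cv2.projectPoints(p.reshape(1,3),np.array(c['rvec']),np.array(c['tvec']),K,np.array([c['k1'],0,0,0.]))[0].ravel().astype(int)
    out.append(cv2.resize(im[max(v-50,0):v+70,u-60:u+60][:120],(400,400),interpolation=cv2.INTER_CUBIC))
cv2.imwrite('pics/c2.png',np.hstack(out)[...,::-1])
```

```text
5.25 [0.5254 0.143  0.1464] [ 0.162  0.107  1.518 -0.     1.516  1.355] [-0.08 -0.33 -2.16] 0.02793247466196563
side flange 335 [0.5231 0.1444] 0.0378 z [0.12   0.1277 0.1324]
side fl top 493 [0.5236 0.1444] 0.0379 z [0.1308 0.1332 0.139 ]
side nose 49 [0.5223 0.1459] 0.0058 z [0.0653 0.0734 0.0819]
top flange 123 [0.5128 0.1167] 0.0226 z [0.1191 0.1311 0.1324]
top fl top 151 [0.5126 0.1171] 0.0228 z [0.1301 0.1323 0.1353]
```

View pics/c2.png

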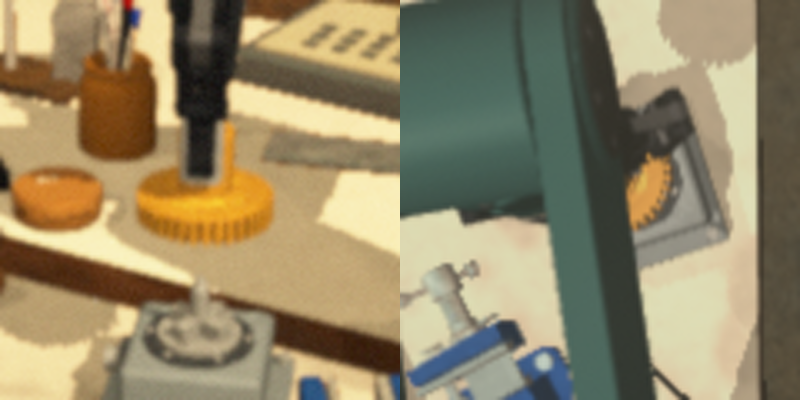

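The gear is held level and nearly over the nose. The side picture shows the flange centre at x≈205 and the nose at x≈202 in the crop. The side cloud puts the nose about 1–2 mm further in +y. I'll shift 1 mm and lower slowly.

>>> carry_out --pt "0 1 -12" --pt "0 1 -24" --pt "0 1 -33" --pt "0 1 -36" --pt "0 1 -36" --pt "0 1 -36" --spin '[0,0,0,0,0,0]'

```text
time: 6.1
position: [0.5257, 0.145, 0.1108]
orientation: [3.085, 0.591, 0.002]
force: [-0.2, -0.2, -2.6]
finger_gap: 0.0278
```

>>> carry_out --pt "0 0 -1" --pt "0 0 -2" --pt "0 0 -3" --pt "0 0 -4" --pt "0 0 -4" --spin '[0,0,0,0,0]'

```text
time: 6.72
position: [0.5253, 0.1449, 0.1062]
orientation: [3.085, 0.592, -0.001]
force: [1.1, 0.1, -3.0]
finger_gap: 0.0282
```

>>> carry_out --pt "0 0 -1" --pt "0 0 -2" --pt "0 0 -3" --pt "0 0 -4" --pt "0 0 -4" --spin '[0,0,0,0,0]'

```text
time: 7.35
position: [0.5253, 0.1449, 0.1022]
orientation: [3.085, 0.591, -0.0]
force: [0.5, 0.3, -2.0]
finger_gap: 0.0279
```

>>> carry_out --pt "0 0 -1" --pt "0 0 -2" --pt "0 0 -3" --pt "0 0 -4" --pt "0 0 -4" --spin '[0,0,0,0,0]'

```text
time: 7.98
position: [0.5253, 0.145, 0.0982]
orientation: [3.085, 0.591, -0.0]
force: [0.1, -0.1, -2.1]
finger_gap: 0.0278
```

>>> carry_out --pt "0 0 -2" --pt "0 0 -4" --pt "0 0 -6" --pt "0 0 -8" --pt "0 0 -9" --pt "0 0 -10" --pt "0 0 -10" --spin '[0,0,0,0,0,0,0]'

```text
time: 8.85
position: [0.5257, 0.1447, 0.0886]
orientation: [3.085, 0.591, 0.001]
force: [0.3, -1.5, -1.8]
finger_gap: 0.0283
```

>>> carry_out --pt "0 0 -1" --pt "0 0 -2" --pt "0 0 -2" --pt "0 0 -2" --spin '[0,0,0,0]'

```text
time: 9.35
position: [0.5259, 0.1444, 0.0865]
orientation: [3.084, 0.591, 0.002]
force: [2.7, -4.5, 1.1]
finger_gap: 0.0282
```

>>> carry_out --pt "0.5 -1 0" --pt "0.5 -1 0" --pt "0.5 -1 -0.5" --pt "0.5 -1 -1" --pt "0.5 -1 -1" --spin '[0,0,0,0,0]'

```text
time: 9.98
position: [0.5258, 0.1441, 0.0854]
orientation: [-3.085, -0.592, 0.0]
force: [2.6, -2.0, -0.6]
finger_gap: 0.028
```

>>> carry_out --pt "0.5 -0.5 -0.5" --pt "0.5 -0.5 -1" --pt "0.5 -0.5 -1" --pt "0.5 -0.5 -1" --spin '[0,0,0,0]'

```text
time: 10.48
position: [0.5261, 0.1441, 0.0853]
orientation: [-3.084, -0.592, -0.0]
force: [-2.2, -0.2, 5.7]
finger_gap: 0.0279
```

Contact is at the dog-top height with about 8 N of push. I start the search turn.

>>> carry_out --pt "0 0 0" --pt "0 0 0" --pt "0 0 0" --pt "0 0 0" --pt "0 0 0" --pt "0 0 0" --pt "0 0 0" --pt "0 0 0" --pt "0 0 0" --pt "0 0 0" --spin '[2,4,6,8,10,12,14,16,18,18]'

```text
time: 11.72
position: [0.5268, 0.1439, 0.0852]
orientation: [-2.954, -1.068, -0.002]
force: [0.1, -0.2, 5.2]
finger_gap: 0.028
```

>>> carry_out --pt "0 0 0" --pt "0 0 0" --pt "0 0 0" --pt "0 0 0" --pt "0 0 0" --pt "0 0 0" --pt "0 0 0" --pt "0 0 0" --pt "0 0 0" --pt "0 0 0" --spin '[2,4,6,8,10,12,14,16,18,18]'

```text
time: 12.98
position: [0.5265, 0.1443, 0.0849]
orientation: [-2.75, -1.516, -0.002]
force: [-1.1, 2.6, 5.3]
finger_gap: 0.0277
```

>>> carry_out --pt "0 0 0" --pt "0 0 0" --pt "0 0 0" --pt "0 0 0" --pt "0 0 0" --pt "0 0 0" --pt "0 0 0" --pt "0 0 0" --pt "0 0 0" --pt "0 0 0" --spin '[2,4,6,8,10,12,14,16,18,18]'

```text
time: 14.22
position: [0.5255, 0.1435, 0.0839]
orientation: [-2.479, -1.928, 0.003]
force: [-2.2, 1.5, -8.3]
finger_gap: 0.028
```

>>> carry_out --pt "0 0 -0.5" --pt "0 0 -1" --pt "0 0 -1.5" --pt "0 0 -1.5" --spin '[0,0,0,0]'

```text
time: 14.72
position: [0.5258, 0.1436, 0.0841]
orientation: [-2.48, -1.928, 0.001]
force: [-5.5, 1.6, -3.6]
finger_gap: 0.0278
```

Run:
```python
from h import *
s=sensors.state(); print(s['joints'].round(3),s['ft_torque'].round(3),s['force'].round(2),s['position'].round(4))
```

```text
[0.162 0.153 1.596 0.    1.394 0.412] [ 0.393  1.051 -0.182] [-5.52  1.59 -3.63] [0.5258 0.1436 0.0841]
```

The gear dropped about 1 mm and torque about z has built up, so the slots have probably caught and I overran the turn. I'll ease back in small steps.

>>> carry_out --pt "0 0 0" --pt "0 0 0" --pt "0 0 0" --spin '[-1,-2,-2]'

```text
time: 15.1
position: [0.5263, 0.1436, 0.084]
orientation: [2.514, 1.884, 0.001]
force: [-5.1, 1.7, -2.7]
finger_gap: 0.0279
```

Run:
```python
from h import *
s=sensors.state(); print(s['joints'].round(3),s['ft_torque'].round(3),s['force'].round(2),s['position'].round(4))
```

```text
[0.162 0.153 1.596 0.    1.393 0.447] [ 0.351  1.004 -0.068] [-5.15  1.71 -2.74] [0.5263 0.1436 0.084 ]
```

>>> carry_out --pt "-0.4 0.2 0" --pt "-0.8 0.2 0" --pt "-0.8 0.2 -0.5" --pt "-0.8 0.2 -1" --pt "-0.8 0.2 -1" --spin '[-1,-1,-1,-1,-1]'

```text
time: 15.72
position: [0.5263, 0.1436, 0.0823]
orientation: [2.529, 1.861, 0.002]
force: [-2.3, 1.1, -0.7]
finger_gap: 0.028
```

Run:
```python
from h import *
s=sensors.state(); print(s['joints'].round(3),s['ft_torque'].round(3),s['force'].round(2),s['position'].round(4))
```

```text
[ 0.163  0.153  1.599 -0.     1.388  0.465] [0.15  0.431 0.   ] [-2.31  1.1  -0.72] [0.5263 0.1436 0.0823]
```

It's entering, with no torque left. I keep lowering.

>>> carry_out --pt "-0.4 0.2 -0.5" --pt "-0.4 0.2 -1" --pt "-0.4 0.2 -1.5" --pt "-0.4 0.2 -2" --pt "-0.4 0.2 -2" --spin '[0,0,0,0,0]'

```text
time: 16.35
position: [0.5253, 0.1438, 0.0797]
orientation: [2.53, 1.862, 0.0]
force: [0.7, 0.4, -2.6]
finger_gap: 0.0279
```

Run:
```python
from h import *
s=sensors.state(); print(s['joints'].round(3),s['ft_torque'].round(3),s['force'].round(2),s['position'].round(4))
```

```text
[ 0.163  0.155  1.603 -0.     1.384  0.465] [-0.01   0.012  0.017] [ 0.7   0.44 -2.63] [0.5253 0.1438 0.0797]
```

Now it's free. I'll lower the rest in small steps.

>>> carry_out --pt "0 0 -0.7" --pt "0 0 -1.4" --pt "0 0 -2" --pt "0 0 -2.7" --pt "0 0 -2.7" --spin '[0,0,0,0,0]'

```text
time: 16.98
position: [0.5252, 0.1439, 0.077]
orientation: [2.53, 1.862, -0.0]
force: [0.5, -0.2, -1.5]
finger_gap: 0.0278
```

>>> carry_out --pt "0 0 -0.5" --pt "0 0 -1" --pt "0 0 -1.5" --pt "0 0 -1.5" --spin '[0,0,0,0]'

```text
time: 17.48
position: [0.5252, 0.1439, 0.0756]
orientation: [2.53, 1.862, -0.0]
force: [0.7, -0.3, -2.5]
finger_gap: 0.0281
```

>>> carry_out --pt "0 0 -0.5" --pt "0 0 -1" --pt "0 0 -1.5" --pt "0 0 -1.5" --spin '[0,0,0,0]'

```text
time: 17.98
position: [0.5253, 0.1439, 0.0753]
orientation: [2.53, 1.862, 0.001]
force: [-2.9, 0.5, 4.7]
finger_gap: 0.0284
```

The gear bottomed at 0.0753, exactly 10 mm below the first contact. I'll release it and retreat.

>>> carry_out --pt "0 0 0.8" --pt "0 0 0.8" --pt "0 0 0.8" --pt "0 0 0.8" --pt "0 0 0.8" --pt "0 0 0.8" --spin '[0,0,0,0,0,0]' --hand 60

```text
time: 18.73
position: [0.5252, 0.1439, 0.0749]
orientation: [2.53, 1.862, 0.0]
force: [-0.1, -0.1, 0.6]
finger_gap: 0.0601
```

>>> carry_out --pt "0 0 8" --pt "0 0 25" --pt "0 0 60" --pt "0 0 110" --pt "-10 -50 130" --pt "-20 -110 130" --pt "-30 -170 130" --pt "-40 -230 130" --pt "-40 -260 130" --pt "-40 -260 130" --pt "-40 -260 130" --pt "-40 -260 130" --spin '[0,0,0,0,0,0,0,0,0,0,0,0]'

```text
time: 20.23
position: [0.4854, -0.1149, 0.2054]
orientation: [2.528, 1.864, 0.001]
force: [-0.0, -0.3, 0.2]
finger_gap: 0.0601
```

Run:
```python
from h import *
s=sensors.state(); print(s['time'],s['position'].round(4),s['force'].round(2),s['finger_gap'])
out=[];c0=np.array([.5245,.1437])
for n in('side','top'):
    im,d,W=cloud(n); P=W.reshape(-1,3); near=np.hypot(*(P[:,:2]-c0).T)
    for nm,a,b,r in(('boss top',.09,.11,.03),('flange top',.054,.07,.042)):
        q=P[(near<r)&(P[:,2]>a)&(P[:,2]<b)]
        if len(q)>4:
            e=cv2.minEnclosingCircle(q[:,:2].astype(np.float32)); A=np.c_[q[:,:2]-c0,np.ones(len(q))]
            print(n,nm,len(q),np.round(e[0],4),round(e[1],4),'z',np.percentile(q[:,2],[5,50,95]).round(4))
    W0=np.load(n+'.npz')['im']; df=np.abs(im.astype(int)-W0).max(2)
    for px in((408,260),(325,144),(258,152)) if n=='top' else (): print('diff',px,df[px[1]-15:px[1]+15,px[0]-20:px[0]+20].mean().round(1))
    u,v=(330,260) if n=='side' else (251,228)
    out.append(cv2.resize(im[v-60:v+60,u-60:u+60],(400,400),interpolation=cv2.INTER_CUBIC))
cv2.imwrite('pics/c3.png',np.hstack(out)[...,::-1])
```

```text
20.225 [ 0.4854 -0.1149  0.2054] [-0.03 -0.34  0.19] 0.06007505055178981
side boss top 163 [0.5251 0.1452] 0.0159 z [0.0911 0.0977 0.1003]
side flange top 615 [0.5247 0.1441] 0.0381 z [0.0558 0.0619 0.066 ]
top boss top 161 [0.5257 0.1425] 0.0152 z [0.0944 0.0974 0.1005]
top flange top 651 [0.5254 0.1422] 0.0365 z [0.0571 0.0608 0.0641]
diff (408, 260) 88.2
diff (325, 144) 18.4
diff (258, 152) 15.6
```

View pics/c3.png

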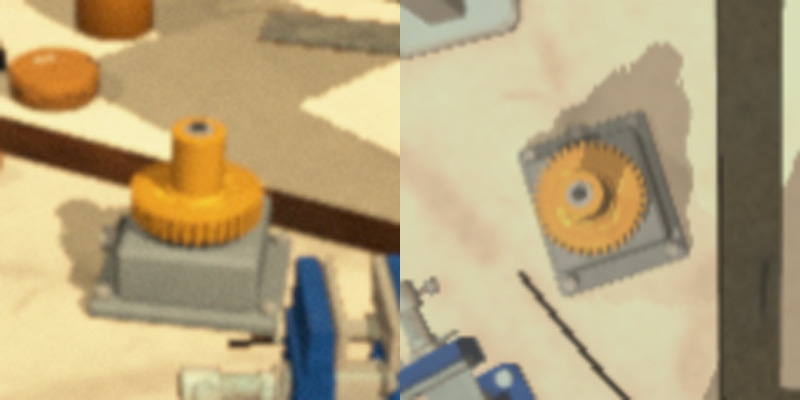

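The gear sits upright on the head: boss top at 0.0975 (expected 0.098) and flange top at about 0.0615 (expected 0.062). The large difference at the graver's pixels fits the arm now standing in front of it, since the hand never came near it. I'm handing in.

```bash
python3 -c "
from bench import workorder; print(workorder.job_done())"
```

```text
the job is handed in; nothing more can be done
None
```

The gear is fully home on the spindle and released, and I handed the job in after about 20 s of the 72 s allowed. I gripped it by the boss and lowered it over the nose. It stopped on the dog, so I turned it about +50° under roughly 8 N. The slots caught and I overran slightly, so I backed off 3° and it went down the remaining 10 mm. The highest forces I read at the ends of moves were about 8 N, well under the 35 N limit.

**Last checks:**
- **Height:** the boss top reads 97.5 mm (98 mm expected) and the flange top about 61.5 mm (62 mm expected).
- **Position:** the gear's axis is within about 0.5 mm of the spindle's in the top camera. In the side camera it is within about 3 mm of the earlier spindle reading. That disagreement fits the side view's bias, since the bore cannot sit that far off the nose.
- **Upright:** it looks upright in both pictures; I did not fit a tilt angle.
- **Robot clear:** the wrist force is near zero and the hand is well away from everything.
- **Tin, graver and mallet:** the picture change at the tin and the mallet was small. The graver check was inconclusive, probably because the arm blocked the top view at that moment. The path never brought the hand near it.

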